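# Tighten the mould clamp with its lift-and-turn lever

### The job

The clamp over the plaster mould is still loose and its lever has nearly run out of swing. Lift the lever off its serrations, swing it while lifted well back past the middle of its swing, let it drop fully home into the serrations again, then turn it clockwise (seen from above) until the rubber pad presses firmly on the mould; stop as soon as the turning effort has clearly risen, because forcing it cracks the plaster. Leave the lever seated and the mould and the other things where they stand.

Things in the scene. Friction and masses are not known exactly. Their poses are not given: they have to be found in the camera images.
- clamp: Green steel C-frame clamp bolted to the table. Origin on the table under the spindle axis; +x runs along its arm to the column, 155 mm off. A rubber pad, 44 mm across, hangs under the arm at the axis, at an unknown height 6 to 13 mm above the mould. Turning the spindle clockwise lowers it 8 mm per rad; once it touches, its force grows some 160 N per rad. It holds its setting.
- axis (a point): Point on the upright spindle axis, 185 mm above the table, at the top of the lever's black hub (56 mm across). Under the hub are 12 round-tipped serrations per turn (0.52 rad apart, 0.06 rad of play). Home, the lever carries the spindle both ways; clear, it swings almost freely. If tip stands on tip, the lever stays about 10 mm high until swung a little.
- knob (a point): Middle of the lever's orange knob: upright cylinder 18 mm across, 42 mm high, 85 mm from the axis; 206 mm above the table when the lever is home. The black arm and boss begin 21 mm below this point. The lever lifts straight up, 16 mm at most, against a spring (4 N, 6 N at the top) that pushes it down again by itself; clear of the serrations from 10 mm.
- lever (a joint): Swing of the lever about the axis, rad: 0 when it points along the clamp's -x; grows clockwise from above (towards the clamp's +y). Stops at -1.2 and 1.2. Lever home, the effort at the knob along its path is about 5 to 7 N while the pad runs free; each 1 N more stands for about 10 N of pad force: stop once it has risen by 3 to 4 N.
- mould: Closed two-part plaster mould, white, 130 x 150 x 70 mm (x, y, z), 0.9 kg, loose on a 20 mm plywood board under the pad. Origin at the centre of its underside. Good clamping is 20 to 60 N of pad force; more cracks it.
- jar_blue: Bystander: closed blue glaze jar, 72 mm across, 95 mm high, beside the clamp. Origin under its centre.
- jar_yellow: Bystander: closed yellow glaze jar, 72 mm across, 95 mm high, beside the clamp. Origin under its centre.
- cup: Bystander: terracotta mug, 80 mm across, 85 mm high.
- brush: Bystander: brush lying on the table.
- mallet: Bystander: mallet lying on the table.
- rolling_pin: Bystander: wooden rolling pin, 42 mm thick.
- bowl: Bystander: white bowl, 120 mm across, 50 mm high.
There are look-alikes about, which are no part of the job. Leave any purple or red look-alike of the mould alone.

How it is judged (in metres and radians):
On the way, in this order (a step that is already met when the one before it is completed fails the run):
1. the lever is lifted at least 8 mm and, while lifted, swung back past its middle position (lever joint below 0) (z of knob in the frame of clamp above 0.214 m and value of joint lever below 0 rad), for 0.1 s.
2. the lever is fully home in the serrations again (within 2.5 mm) (z of knob in the frame of clamp below 0.2085 m), for 0.2 s.
3. the pad presses on the mould with more than 20 N (contact force between clamp and mould above 20 N), for 0.3 s.
At the end, for the whole second after the job is handed in: The pad presses on the mould with 20 to 60 N, the lever is released, at rest and fully home in its serrations (within 2.5 mm), and the mould stands within 10 mm of where it stood (contact force between clamp and mould between 20 and 60 N and z of knob in the frame of clamp below 0.2085 m and distance of mould from where it was at the start of the episode below 0.01 m and velocity of joint lever between -0.05 and 0.05 rad/s); the robot touches nothing.
It fails at once if the pad presses on the mould with more than 60 N (cracked plaster) (contact force between clamp and mould above 60 N).
It fails at once if the other things on the table are moved by more than 30 mm (distance of any of jar_blue, jar_yellow, cup, brush, mallet, rolling_pin, bowl from where it was at the start of the episode above 0.03 m).
It also fails if it takes over 64 s, if anything falls off the work surface, if the arm or the gripper's body presses on something with over 40 N, if the wrist force passes 120 N, or if a joint passes its speed limit or range.

### The arm

A 6-joint arm with a two-finger parallel gripper is mounted at the origin on the work surface. World frame = base frame: x ahead of the robot, y to its left, z up, the work surface at z = 0. Lengths are in m, angles in degrees, forces in N, time in s.
With the tool pointing down it reaches from about 0.4 to 0.825 m from the base axis. Payload 7 kg.
Tool frame: the origin (TCP) lies at the very end of the fingers, on their centre line; the grasp point (between the pads) lies behind it (r.grasp_offset is the z of the grasp point in the tool frame, in m); z points along the fingers, y is the direction in which the jaws open and shut (so a half turn about z gives the same grasp; the last joint's range is limited). The gripper opens to 88 mm and grips with 3 to 60 N. Pads are 19 mm wide; open, the fingers measure 130 mm over their backs; the gripper's body (78 mm by 193 mm) begins 47 mm behind the grasp point.
Start: joints at [84.059, 20.546, 0.682, 0, -70.136, -16.507], TCP at [0.258, 0.624, 0.227] pointing down, gripper open.
Joint ranges: [-176.03, 176.03], [-82.01, 121.73], [-58.28, 71.71], [-173.87, 95.51], [-174.79, -0.11], [-173.66, 173.66]. Speed limits (degrees/s): [136.94, 136.94, 172.46, 180, 180, 180].

### API

Orientations are given as [roll, pitch, yaw] about the fixed x, y, z axes, in that order (R = Rz(yaw) Ry(pitch) Rx(roll)).
In Python, from plant import r gives the robot as it stands. The module is installed in compiled form; this text tells all that it offers.
- The arm moves only by the tool servo_tool, never from a script. Its argument "targets" is a list of rows, each an object of numbers: "dx", "dy", "dz": the shift along the world's x, y, z in cm; "spin": the turn about the world's z in rad; "grip": the opening in per cent of the stroke, from 0 (shut) to 100 (fully open). A call has exactly 10 rows; each row is the pose to reach, as a shift and turn from the pose commanded when the call began; what a row does not reach only later rows make up. A row lasts 1/12 s, in which the tool goes at most 41.7 mm and 7.16 degrees, less where a joint would pass 70% of its speed; a pose out of reach is approached as far as the arm can. A call with a gripper value outside its range is refused whole. The fingers move at their own pace and stop on an object; "squeeze" is the grip in N (left out, the last holds). Time passes only in rows, so rows that repeat a pose let the fingers close, or fill a call up. It gives the time, the measured TCP pose, the force and the opening at its end, in the units of the state.
- r.get_state(): the state, without advancing time (a new reading comes with each control period).
- r.capture(name): name is "scene" or "top" or "wrist"; returns the picture (420x560x3 uint8, blue, green, red); there is no depth.
- r.get_calibration(name): a dict with "K" (3x3 intrinsics, pixels), "extrinsics" (4x4, takes a point from camera to world coordinates). Camera axes: x right, y down, z forward; pixel columns grow to the right and rows downward; lengths in m; the calibration is good to about 2 mm. A picture is of the moment at which its call begins: read the wrist's pose just before it. get_calibration takes no time and is no camera call; for the wrist camera it gives the pose at the moment of the call.
- r.close_job(): hands the job in, once; it reports no verdict.
Trained networks look in the newest picture that a camera, given by its name, has taken for a name from the list of things; names that differ only in an ending like _2 or _b are one class to them, and where a whole thing is asked for, a point or a joint stands for the part that bears it (a point fixed in the world has none). Each returns a list of dicts, best first, with "p" (0 to 1); they miss things now and then, are a little off and sometimes report something else, mostly with a low value. They report only what shows in the picture. A call takes as long as a camera call. They do not tell look-alikes from the thing itself.
- r.cut_out(name, camera): "mask" (420x560 bool, what is visible of it) and "extent" ([left, top, right, bottom] in pixels, round what is visible of it).
The state is a dict: "time_s": time; "joints": joint angles; "qd": joint speeds; "joint_torque": joint torques, N m; "tcp_pos": TCP position; "eef_rot": TCP orientation; "contact_force": force on the tool from outside, world axes, zero at the start; "moment": the same for the moment, N m; "gripper_width": finger opening in m.
Only numpy, scipy, OpenCV 4.12 (cv2) and the standard library are available. Lean on these libraries where they do the work, as an engineer would, in place of code of your own. Each camera call takes 0.05 s, during which the arm holds its last target. There are 200 camera calls.

## Working session

There is one attempt and no reset: what is moved stays moved. The work goes in short steps, Python scripts to look and compute and a tool call to move; the robot and the scene stay as the last step left them, time stands still between calls to the robot, and variables do not carry over. Pictures are saved under pics/ and viewed, about 8 in all and at most 12, crops included, and the job is handed in when it is done.

Besides the shell and the picture viewer there is one more tool, called as name([rows], argument=value, ...), one row to a line, values as JSON. servo_tool: Moves the arm, as the interface text tells. Its arguments: {"type":"object","properties":{"targets":{"type":"array"},"squeeze":{"type":"number"}},"required":["targets"]}

```bash
mkdir -p pics
python3 - <<'E'
from plant import r
import cv2,numpy as np
s=r.get_state(); print(s); print(r.grasp_offset)
a=r.capture("scene");b=r.capture("top")
cv2.imwrite("pics/a.png",a);cv2.imwrite("pics/b.png",b)
for c in ("scene","top"):
  k=r.get_calibration(c);print(c,np.round(k["K"],1).tolist(),np.round(k["extrinsics"],4).tolist())
  for n in ("clamp","axis","knob","lever","mould","jar_blue","jar_yellow"):
    print(c,n,[(round(d["p"],2),np.round(d["extent"]).tolist()) for d in r.cut_out(n,c)[:3]])
E
```

```text
{'time_s': 0.0, 'joints': array([ 8.40570852e+01,  2.05902350e+01,  6.33953274e-01, -2.02976230e-02,
       -7.01368372e+01, -1.65083605e+01]), 'qd': array([0.02983084, 0.01996022, 0.05919244, 0.00058391, 0.05452723,
       0.04020478]), 'joint_torque': array([ 1.37497897e-03, -5.82713807e+01,  2.93048555e+01,  6.99732408e+00,
        7.06541701e-03, -1.47426081e-04]), 'tcp_pos': array([0.25760128, 0.62337563, 0.22563705]), 'eef_rot': array([ 1.79905297e+02, -8.16819248e-03, -2.24581806e+01]), 'contact_force': array([ 0.2972779 ,  0.53932761, -0.17703385]), 'moment': array([-0.02477195,  0.01174146, -0.02140926]), 'gripper_width': 0.08742250618973743}
-0.0188
scene [[509.7, 0.0, 274.0], [0.0, 509.7, 211.5], [0.0, 0.0, 1.0]] [[-0.6337, 0.528, -0.5654, 1.4571], [0.7735, 0.4267, -0.4686, 0.7594], [-0.0062, -0.7343, -0.6788, 1.2928], [0.0, 0.0, 0.0, 1.0]]
scene clamp [(0.86, [197.0, 207.0, 284.0, 299.0]), (0.4, [248.0, 208.0, 290.0, 228.0])]
scene axis [(0.83, [202.0, 207.0, 287.0, 303.0])]
scene knob [(0.7, [249.0, 207.0, 290.0, 226.0])]
scene lever [(0.62, [246.0, 207.0, 286.0, 227.0])
[... 269 characters left out ...]
, 433.6, 210.5], [0.0, 0.0, 1.0]] [[0.0031, -0.9972, 0.0746, 0.4005], [-1.0, -0.0036, -0.0071, -0.0174], [0.0074, -0.0746, -0.9972, 1.5693], [0.0, 0.0, 0.0, 1.0]]
top clamp [(0.57, [257.0, 132.0, 312.0, 202.0]), (0.57, [102.0, 199.0, 126.0, 272.0]), (0.43, [328.0, 180.0, 348.0, 200.0])]
top axis [(0.92, [260.0, 134.0, 308.0, 205.0])]
top knob [(0.84, [262.0, 171.0, 289.0, 208.0])]
top lever [(0.62, [326.0, 178.0, 349.0, 199.0])]
top mould [(0.88, [211.0, 233.0, 262.0, 283.0]), (0.86, [255.0, 170.0, 300.0, 213.0]), (0.74, [301.0, 244.0, 351.0, 302.0])]
top jar_blue [(0.82, [210.0, 156.0, 229.0, 179.0])]
top jar_yellow [(0.76, [327.0, 176.0, 349.0, 199.0]), (0.2, [262.0, 169.0, 290.0, 205.0])]
```

View pics/a.png

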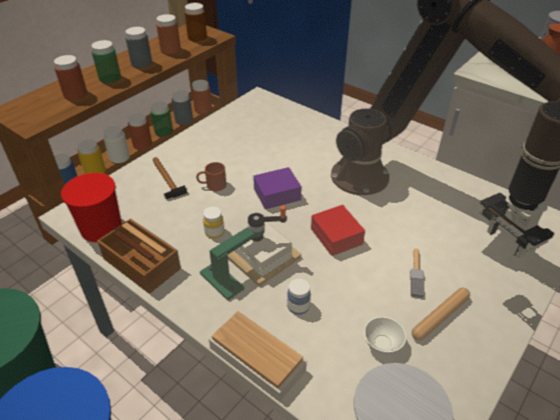

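View pics/b.png

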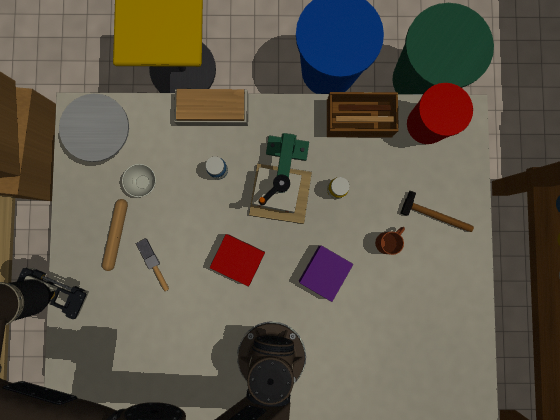

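The one green C-clamp has its hub at top (282,184), and its lever points to the orange knob at (262,201). The white mould lies under it. The red (237,260) and purple (326,273) boxes are look-alikes. Next I locate the knob and hub by triangulation.

```bash
cat > h.py <<'E'
import numpy as np,cv2
from plant import r
def ray(c,uv,cal=None):
    k=cal or r.get_calibration(c);E=np.array(k["extrinsics"]);d=np.linalg.inv(k["K"])@[uv[0],uv[1],1]
    return E[:3,3],E[:3,:3]@d
def atz(c,uv,z,cal=None):
    o,d=ray(c,uv,cal);return o+d*(z-o[2])/d[2]
def orange(im,box):
    h=cv2.cvtColor(im,cv2.COLOR_BGR2HSV);m=cv2.inRange(h,(3,140,70),(18,255,255))
    q=np.zeros_like(m);l,t,R,b=box;q[t:b,l:R]=m[t:b,l:R];ys,xs=np.nonzero(q);return len(xs),xs.mean() if len(xs) else 0,ys.mean() if len(xs) else 0,(xs.min(),ys.min(),xs.max(),ys.max()) if len(xs) else 0
E
python3 - <<'E'
from h import *
a=cv2.imread("pics/a.png");b=cv2.imread("pics/b.png")
oa=orange(a,(270,195,300,230));ob=orange(b,(250,185,275,215));print(oa,ob)
print("knob scene@.206",atz("scene",oa[1:3],.206),"top@.215",atz("top",ob[1:3],.215))
print("hub top",atz("top",(282,184),.185),"scene",atz("scene",(257,217),.185))
print("column",atz("top",(288,137),.17))
v=np.hstack([cv2.resize(b[120:225,230:340],None,fx=4,fy=4,interpolation=2)[:400,:400],cv2.resize(a[190:310,190:290],None,fx=4,fy=4,interpolation=2)[:400]])
cv2.imwrite("pics/c.png",v)
E
```

```text
(39, np.float64(282.71794871794873), np.float64(210.71794871794873), (np.int64(281), np.int64(206), np.int64(285), np.int64(217))) (27, np.float64(261.77777777777777), np.float64(199.4814814814815), (np.int64(259), np.int64(197), np.int64(264), np.int64(202)))
knob scene@.206 [0.53189607 0.02810132 0.206     ] top@.215 [0.53644682 0.02865939 0.215     ]
hub top [ 0.58973336 -0.03503265  0.185     ] scene [ 0.5881147  -0.03103267  0.185     ]
column [ 0.74707522 -0.05447986  0.17      ]
```

View pics/c.png

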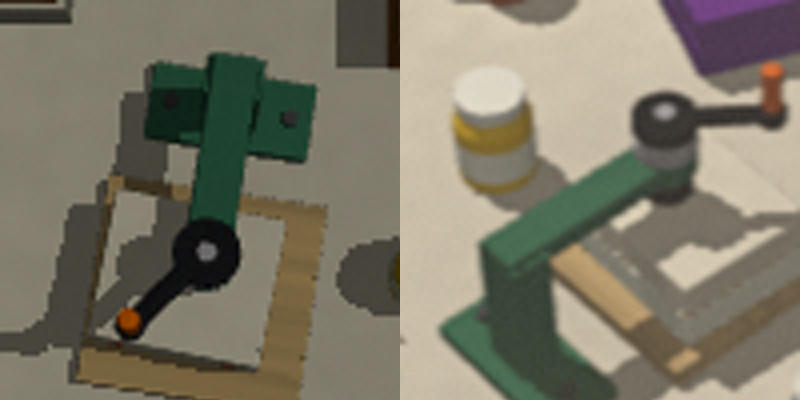

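servo_tool([
  {"dx":0,"dy":0,"dz":4,"spin":0,"grip":100},
  {"dx":1,"dy":-2,"dz":7,"spin":-0.05,"grip":100},
  {"dx":3,"dy":-5.5,"dz":9,"spin":-0.1,"grip":100},
  {"dx":5,"dy":-9,"dz":10,"spin":-0.15,"grip":100},
  {"dx":6.5,"dy":-12.5,"dz":10,"spin":-0.2,"grip":100},
  {"dx":8,"dy":-16,"dz":10,"spin":-0.25,"grip":100},
  {"dx":9.5,"dy":-19.5,"dz":10,"spin":-0.3,"grip":100},
  {"dx":11,"dy":-23,"dz":10,"spin":-0.35,"grip":100},
  {"dx":12.5,"dy":-26.5,"dz":10,"spin":-0.4,"grip":100},
  {"dx":14,"dy":-30,"dz":10,"spin":-0.43,"grip":100},
])

```text
time_s: 1.63
tcp_pos: [0.398, 0.322, 0.3269]
eef_rot: [-180.0, 0.0, -47.2]
contact_force: [1.1, -0.1, -0.0]
gripper_width: 0.0875
```

servo_tool([
  {"dx":1.5,"dy":-3.5,"dz":0},
  {"dx":3,"dy":-7,"dz":0},
  {"dx":4.5,"dy":-10.5,"dz":0},
  {"dx":6,"dy":-14,"dz":0},
  {"dx":8,"dy":-17.5,"dz":0},
  {"dx":9.5,"dy":-21,"dz":0},
  {"dx":11,"dy":-24.5,"dz":0},
  {"dx":12.5,"dy":-27.5,"dz":0},
  {"dx":13.6,"dy":-29.5,"dz":0},
  {"dx":13.6,"dy":-29.5,"dz":0},
])

```text
validation failed for argument at $.ta...
```

Run:
```python
from h import *
s=r.get_state();print(s["time_s"],s["joints"].round(1),s["tcp_pos"].round(4),s["eef_rot"].round(2),s["contact_force"].round(2))
cal=r.get_calibration("wrist");im=r.capture("wrist");cv2.imwrite("pics/d.png",im)
print(np.round(cal["K"],1).tolist(),np.round(cal["extrinsics"],4).tolist())
o=orange(im,(0,0,560,420));print(o);print(atz("wrist",o[1:3],.215,cal))
```

```text
1.6333 [ 61.    2.   -9.9   0.  -78.1 -18.2] [0.398  0.322  0.3269] [-1.7995e+02  2.0000e-02 -4.7220e+01] [ 1.09 -0.06 -0.03]
[[306.0, 0.0, 280.0], [0.0, 306.0, 205.4], [0.0, 0.0, 1.0]] [[-0.734, -0.6545, -0.1814, 0.4472], [-0.6792, 0.7075, 0.1953, 0.269], [0.0005, 0.2666, -0.9638, 0.4847], [0.0, 0.0, 0.0, 1.0]]
(1534, np.float64(274.43220338983053), np.float64(293.14797913950457), (np.int64(97), np.int64(15), np.int64(527), np.int64(328)))
[0.33907822 0.39376987 0.215     ]
```

View pics/d.png

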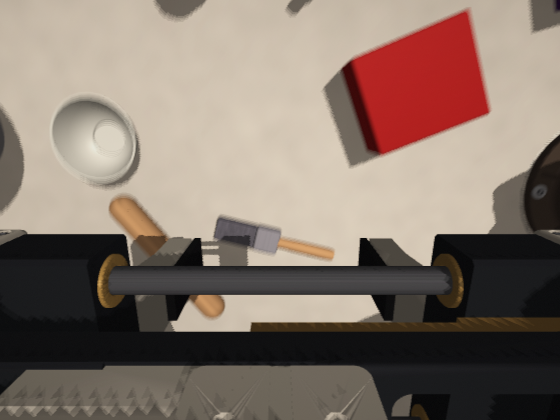

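The wrist picture shows the bowl, brush, pin and red box, but the clamp is not yet in view because the second move was refused (missing keys). Moving on.

servo_tool([
  {"dx":1,"dy":-3,"dz":0,"spin":0,"grip":100},
  {"dx":2,"dy":-6,"dz":0,"spin":0,"grip":100},
  {"dx":3,"dy":-9,"dz":0,"spin":0,"grip":100},
  {"dx":4,"dy":-12,"dz":0,"spin":0,"grip":100},
  {"dx":5,"dy":-15,"dz":0,"spin":0,"grip":100},
  {"dx":6,"dy":-18,"dz":0,"spin":0,"grip":100},
  {"dx":7,"dy":-21,"dz":0,"spin":0,"grip":100},
  {"dx":8,"dy":-23.5,"dz":0,"spin":0,"grip":100},
  {"dx":8,"dy":-23.5,"dz":0,"spin":0,"grip":100},
  {"dx":8,"dy":-23.5,"dz":0,"spin":0,"grip":100},
])

```text
time_s: 2.52
tcp_pos: [0.478, 0.0877, 0.3266]
eef_rot: [-180.0, -0.0, -47.2]
contact_force: [0.3, 0.7, -0.0]
gripper_width: 0.0876
```

Run:
```python
from h import *
s=r.get_state();print(s["time_s"],s["joints"].round(1),s["tcp_pos"].round(4),s["eef_rot"].round(2),s["contact_force"].round(2))
cal=r.get_calibration("wrist");im=r.capture("wrist");cv2.imwrite("pics/e.png",im)
import pickle;pickle.dump(cal,open("e.pkl","wb"))
o=orange(im,(150,20,400,230));print(o);print(atz("wrist",o[1:3],.206,cal))
for n in ("knob","axis"):
  for d in r.cut_out(n,"wrist")[:2]: print(n,d["p"],d["extent"])
```

```text
2.5167 [ 33.6  -0.7 -12.6  -0.  -78.1   9.1] [0.478  0.0877 0.3266] [-179.99   -0.    -47.25] [ 0.28  0.7  -0.  ]
(391, np.float64(277.15601023017905), np.float64(108.02557544757033), (np.int64(266), np.int64(77), np.int64(366), np.int64(194)))
[0.5360363  0.02830078 0.206     ]
knob 0.67 [243.7, 0.0, 309.6, 123.1]
axis 0.73 [167.9, 0.0, 307.3, 122.7]
```

View pics/e.png

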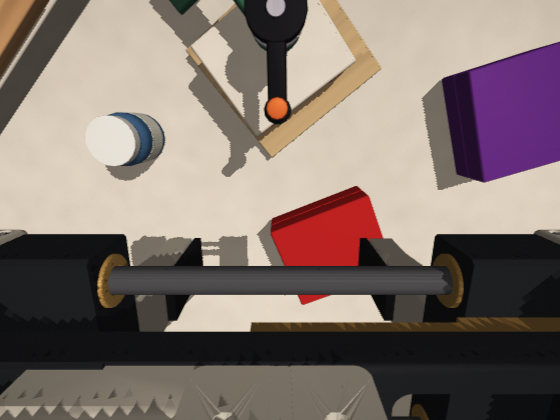

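The knob is at (277,108) and the silver hub centre at (277,6), lined up with the tool's x axis.

Run:
```python
from h import *
import pickle;cal=pickle.load(open("e.pkl","rb"));im=cv2.imread("pics/e.png")
o=orange(im,(255,85,300,130));print(o)
k1=atz("wrist",o[1:3],.227,cal);k=atz("wrist",o[1:3],.220,cal);h=atz("wrist",(277,6.5),.187,cal)
print(k1,k,h,np.linalg.norm((k-h)[:2]),np.degrees(np.arctan2(*(k-h)[[1,0]])))
```

```text
(389, np.float64(276.7763496143959), np.float64(107.88431876606684), (np.int64(266), np.int64(97), np.int64(287), np.int64(125)))
[0.53566502 0.02891282 0.227     ] [0.53589577 0.02875468 0.22      ] [ 0.59277558 -0.03295572  0.187     ] 0.0839254769003931 132.66743610928995
```

servo_tool([
  {"dx":2.5,"dy":-2.6,"dz":0,"spin":0,"grip":100},
  {"dx":5,"dy":-5.2,"dz":0,"spin":0,"grip":100},
  {"dx":5.7,"dy":-5.9,"dz":0,"spin":0,"grip":80},
  {"dx":5.7,"dy":-5.9,"dz":-3,"spin":0,"grip":60},
  {"dx":5.7,"dy":-5.9,"dz":-6,"spin":0,"grip":50},
  {"dx":5.7,"dy":-5.9,"dz":-9,"spin":0,"grip":50},
  {"dx":5.7,"dy":-5.9,"dz":-11,"spin":0,"grip":50},
  {"dx":5.7,"dy":-5.9,"dz":-12.5,"spin":0,"grip":50},
  {"dx":5.7,"dy":-5.9,"dz":-13.5,"spin":0,"grip":50},
  {"dx":5.7,"dy":-5.9,"dz":-13.5,"spin":0,"grip":50},
])

```text
time_s: 3.5
tcp_pos: [0.5335, 0.0304, 0.1895]
eef_rot: [179.8, 0.1, -47.0]
contact_force: [-0.8, -0.3, 1.1]
gripper_width: 0.0445
```

servo_tool([
  {"dx":0,"dy":0,"dz":0,"spin":0,"grip":40},
  {"dx":0,"dy":0,"dz":0,"spin":0,"grip":35},
  {"dx":0,"dy":0,"dz":0,"spin":0,"grip":30},
  {"dx":0,"dy":0,"dz":0,"spin":0,"grip":25},
  {"dx":0,"dy":0,"dz":0,"spin":0,"grip":20},
  {"dx":0,"dy":0,"dz":0,"spin":0,"grip":10},
  {"dx":0,"dy":0,"dz":0,"spin":0,"grip":0},
  {"dx":0,"dy":0,"dz":0,"spin":0,"grip":0},
  {"dx":0,"dy":0,"dz":0,"spin":0,"grip":0},
  {"dx":0,"dy":0,"dz":0,"spin":0,"grip":0},
], squeeze=12)

```text
time_s: 4.33
tcp_pos: [0.5349, 0.03, 0.1918]
eef_rot: [-180.0, -0.0, -47.1]
contact_force: [-0.1, 1.1, 3.4]
gripper_width: 0.0174
```

servo_tool([
  {"dx":0,"dy":0,"dz":0,"spin":0,"grip":0},
  {"dx":0,"dy":0,"dz":0,"spin":0,"grip":0},
  {"dx":0,"dy":0,"dz":0.3,"spin":0,"grip":0},
  {"dx":0,"dy":0,"dz":0.6,"spin":0,"grip":0},
  {"dx":0,"dy":0,"dz":0.9,"spin":0,"grip":0},
  {"dx":0,"dy":0,"dz":1.1,"spin":0,"grip":0},
  {"dx":0,"dy":0,"dz":1.3,"spin":0,"grip":0},
  {"dx":0,"dy":0,"dz":1.3,"spin":0,"grip":0},
  {"dx":0,"dy":0,"dz":1.3,"spin":0,"grip":0},
  {"dx":0,"dy":0,"dz":1.3,"spin":0,"grip":0},
], squeeze=35)

```text
time_s: 5.17
tcp_pos: [0.5348, 0.0296, 0.2044]
eef_rot: [180.0, -0.0, -47.1]
contact_force: [4.0, -3.3, -5.5]
gripper_width: 0.0173
```

Run:
```python
from h import *
s=r.get_state();print(s)
# arc plan about axis est.
A=np.array([.5925,-.034]);k=s["tcp_pos"][:2];v=k-A;print(np.linalg.norm(v),np.degrees(np.arctan2(v[1],v[0])))
for i in range(1,21):
    t=i*np.pi/40;c,sn=np.cos(t),np.sin(t);w=np.array([c*v[0]-sn*v[1],sn*v[0]+c*v[1]])-v;print(i,(w*100).round(2),round(t,3))
```

```text
{'time_s': 5.1667, 'joints': array([ 2.41654749e+01,  8.36898065e+00, -1.87819134e+01,  1.60642834e-02,
       -6.28546381e+01,  1.87379802e+01]), 'qd': array([-0.03597621,  0.02615099, -0.01303639, -0.11583591, -0.04963292,
       -0.05630369]), 'joint_torque': array([  1.88661397, -42.61368155,  28.6417526 ,   5.83096594,
        -0.83483823,  -0.06333503]), 'tcp_pos': array([0.53479854, 0.02963495, 0.20444346]), 'eef_rot': array([ 1.79990168e+02, -1.17590604e-02, -4.70892139e+01]), 'contact_force': array([ 4.01425864, -3.25369929, -5.52124978]), 'moment': array([-1.09395035, -1.50599859,  0.03258169]), 'gripper_width': 0.017271865026947438}
0.085900325660763 132.20040133348942
1 [-0.48 -0.47] 0.079
2 [-0.92 -0.98] 0.157
3 [-1.33 -1.52] 0.236
4 [-1.68 -2.09] 0.314
5 [-2.   -2.69] 0.393
6 [-2.26 -3.31] 0.471
7 [-2.47 -3.95] 0.55
8 [-2.64 -4.61] 0.628
9 [-2.75 -5.27] 0.707
10 [-2.81 -5.94] 0.785
11 [-2.82 -6.62] 0.864
12 [-2.77 -7.29] 0.942
13 [-2.67 -7.96] 1.021
14 [-2.52 -8.62] 1.1
15 [-2.32 -9.26] 1.178
16 [-2.06 -9.88] 1.257
17 [ -1.76 -10.49] 1.335
18 [ -1.42 -11.07] 1.414
19 [ -1.03 -11.62] 1.492
20 [ -0.59 -12.13] 1.571
```

servo_tool([
  {"dx":-0.43,"dy":-0.52,"dz":0,"spin":0.079,"grip":0},
  {"dx":-0.87,"dy":-1.02,"dz":0,"spin":0.157,"grip":0},
  {"dx":-1.27,"dy":-1.56,"dz":0,"spin":0.236,"grip":0},
  {"dx":-1.62,"dy":-2.12,"dz":0,"spin":0.314,"grip":0},
  {"dx":-1.94,"dy":-2.72,"dz":0,"spin":0.393,"grip":0},
  {"dx":-2.2,"dy":-3.33,"dz":0,"spin":0.471,"grip":0},
  {"dx":-2.4,"dy":-3.97,"dz":0,"spin":0.55,"grip":0},
  {"dx":-2.57,"dy":-4.62,"dz":0,"spin":0.628,"grip":0},
  {"dx":-2.68,"dy":-5.28,"dz":0,"spin":0.707,"grip":0},
  {"dx":-2.74,"dy":-5.94,"dz":0,"spin":0.785,"grip":0},
])

```text
time_s: 6.0
tcp_pos: [0.5084, -0.0296, 0.205]
eef_rot: [-180.0, -0.1, -1.9]
contact_force: [7.0, -0.4, -5.6]
gripper_width: 0.017
```

```bash
cat >> h.py <<'E'
def rep(A=(.5925,-.034)):
    s=r.get_state();v=s["tcp_pos"][:2]-np.array(A);R=np.linalg.norm(v);u=v/R;t=np.array([u[1],-u[0]]);f=s["contact_force"]
    th=np.degrees(np.arctan2(v[1],v[0]))%360
    print("t",round(s["time_s"],2),"tcp",s["tcp_pos"].round(4),"R",R.round(4),"th",th.round(1),"q~",np.radians(170.8-th).round(3),"yaw",s["eef_rot"][2].round(1),"F",f.round(2),"rad",(f[:2]@u).round(2),"cw",(f[:2]@t).round(2),"M",s["moment"].round(2),"w",round(s["gripper_width"],4),"q6",s["joints"][5].round(1))
def arc(dth,n=10,A=(.5925,-.034)):
    "shifts in cm for turning by dth (rad, ccw+) from the measured position"
    v=(r.get_state()["tcp_pos"][:2]-np.array(A))*100
    for i in range(1,n+1):
        a=dth*i/n;c,s=np.cos(a),np.sin(a);print((c*v[0]-s*v[1]-v[0]).round(2),(s*v[0]+c*v[1]-v[1]).round(2),round(a,3))
E
python3 -c "
from h import *
rep();arc(.785)"
```

```text
t 6.0 tcp [ 0.5084 -0.0296  0.205 ] R 0.0842 th 177.0 q~ -0.108 yaw -1.9 F [ 6.96 -0.4  -5.64] rad -6.97 cw -0.03 M [-0.78 -2.54 -0.12] w 0.017 q6 69.3
-0.01 -0.66 0.079
0.03 -1.32 0.157
0.13 -1.97 0.235
0.27 -2.62 0.314
0.47 -3.25 0.393
0.71 -3.86 0.471
1.01 -4.46 0.549
1.34 -5.02 0.628
1.72 -5.56 0.707
2.15 -6.07 0.785
```

servo_tool([
  {"dx":0.04,"dy":-0.67,"dz":0,"spin":0.079,"grip":0},
  {"dx":0.11,"dy":-1.34,"dz":0,"spin":0.157,"grip":0},
  {"dx":0.23,"dy":-2.0,"dz":0,"spin":0.236,"grip":0},
  {"dx":0.39,"dy":-2.66,"dz":0,"spin":0.314,"grip":0},
  {"dx":0.6,"dy":-3.3,"dz":0,"spin":0.393,"grip":0},
  {"dx":0.86,"dy":-3.92,"dz":0,"spin":0.471,"grip":0},
  {"dx":1.17,"dy":-4.53,"dz":0,"spin":0.55,"grip":0},
  {"dx":1.52,"dy":-5.1,"dz":0,"spin":0.628,"grip":0},
  {"dx":1.9,"dy":-5.65,"dz":0,"spin":0.707,"grip":0},
  {"dx":2.34,"dy":-6.17,"dz":0,"spin":0.785,"grip":0},
])

```text
time_s: 6.83
tcp_pos: [0.5315, -0.0907, 0.2045]
eef_rot: [-180.0, -0.1, 43.1]
contact_force: [5.0, 2.9, -5.8]
gripper_width: 0.0176
```

```bash
python3 -c "
from h import *
rep();rep((.5935,-.034))"
```

```text
t 6.83 tcp [ 0.5315 -0.0907  0.2045] R 0.0833 th 222.9 q~ -0.91 yaw 43.1 F [ 5.02  2.91 -5.83] rad -5.66 cw -1.28 M [ 0.56 -1.65 -0.13] w 0.0176 q6 122.0
t 6.83 tcp [ 0.5315 -0.0907  0.2045] R 0.084 th 222.5 q~ -0.902 yaw 43.1 F [ 5.02  2.91 -5.83] rad -5.67 cw -1.24 M [ 0.56 -1.65 -0.13] w 0.0176 q6 122.0
```

servo_tool([
  {"dx":0.04,"dy":0.03,"dz":0,"spin":0,"grip":0},
  {"dx":0.04,"dy":0.03,"dz":-0.2,"spin":0,"grip":0},
  {"dx":0.04,"dy":0.03,"dz":-0.5,"spin":0,"grip":0},
  {"dx":0.04,"dy":0.03,"dz":-0.8,"spin":0,"grip":0},
  {"dx":0.04,"dy":0.03,"dz":-1.1,"spin":0,"grip":0},
  {"dx":0.04,"dy":0.03,"dz":-1.3,"spin":0,"grip":0},
  {"dx":0.04,"dy":0.03,"dz":-1.3,"spin":0,"grip":0},
  {"dx":0.04,"dy":0.03,"dz":-1.3,"spin":0,"grip":0},
  {"dx":0.04,"dy":0.03,"dz":-1.3,"spin":0,"grip":0},
  {"dx":0.04,"dy":0.03,"dz":-1.3,"spin":0,"grip":0},
])

```text
time_s: 7.67
tcp_pos: [0.5315, -0.0909, 0.192]
eef_rot: [180.0, -0.0, 42.9]
contact_force: [4.0, 1.5, -0.3]
gripper_width: 0.0178
```

```bash
python3 -c "
from h import *
rep((.594,-.0325))"
```

```text
t 7.67 tcp [ 0.5315 -0.0909  0.192 ] R 0.0856 th 223.1 q~ -0.912 yaw 42.9 F [ 4.02  1.46 -0.26] rad -3.93 cw -1.68 M [ 0.33 -1.31 -0.15] w 0.0178 q6 121.7
```

servo_tool([
  {"dx":0,"dy":0,"dz":0,"spin":0,"grip":27},
  {"dx":0,"dy":0,"dz":0,"spin":0,"grip":27},
  {"dx":0,"dy":0,"dz":0,"spin":0,"grip":27},
  {"dx":0,"dy":0,"dz":0,"spin":0,"grip":27},
  {"dx":0,"dy":0,"dz":0,"spin":0,"grip":27},
  {"dx":0,"dy":0,"dz":0,"spin":0,"grip":27},
  {"dx":0,"dy":0,"dz":0,"spin":0,"grip":27},
  {"dx":0,"dy":0,"dz":0,"spin":0,"grip":27},
  {"dx":0,"dy":0,"dz":0,"spin":0,"grip":27},
  {"dx":0,"dy":0,"dz":0,"spin":0,"grip":27},
], squeeze=12)

```text
time_s: 8.5
tcp_pos: [0.5312, -0.091, 0.1916]
eef_rot: [180.0, 0.0, 42.9]
contact_force: [-0.5, -0.2, -0.2]
gripper_width: 0.0233
```

Run:
```python
from h import *
rep((.594,-.0325))
a=r.capture("scene");b=r.capture("top");cv2.imwrite("pics/f0.png",a);cv2.imwrite("pics/f1.png",b)
v=np.hstack([cv2.resize(b[120:225,230:340],None,fx=4,fy=4,interpolation=2)[:400,:400],cv2.resize(a[170:290,210:310],None,fx=4,fy=4,interpolation=2)[:400]])
cv2.imwrite("pics/f.png",v)
```

```text
t 8.5 tcp [ 0.5312 -0.091   0.1916] R 0.0858 th 222.9 q~ -0.91 yaw 42.9 F [-0.48 -0.22 -0.16] rad 0.5 cw 0.17 M [-0.09 -0.1   0.01] w 0.0233 q6 121.7
```

View pics/f.png

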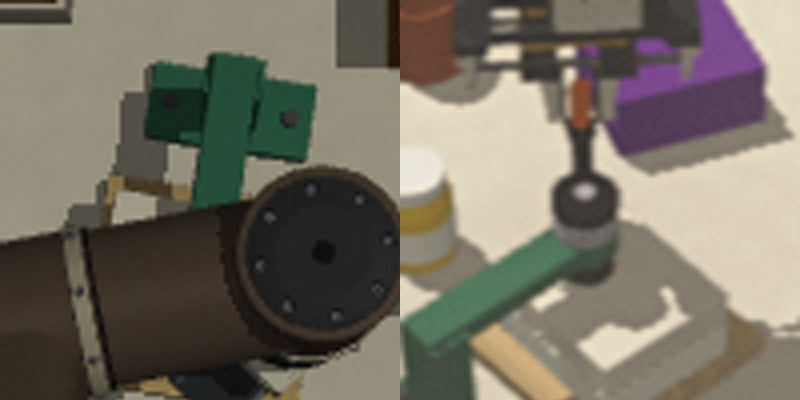

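The scene crop shows the orange knob between the open fingers, with the lever arm below. The lifting force went to about zero before the grip opened, which fits the lever being home. I regrip and turn clockwise.

servo_tool([
  {"dx":0,"dy":0,"dz":0,"spin":0,"grip":15},
  {"dx":0,"dy":0,"dz":0,"spin":0,"grip":0},
  {"dx":0,"dy":0,"dz":0,"spin":0,"grip":0},
  {"dx":0,"dy":0,"dz":0,"spin":0,"grip":0},
  {"dx":0,"dy":0,"dz":0,"spin":0,"grip":0},
  {"dx":0,"dy":0,"dz":0,"spin":0,"grip":0},
  {"dx":0,"dy":0,"dz":0,"spin":0,"grip":0},
  {"dx":0,"dy":0,"dz":0,"spin":0,"grip":0},
  {"dx":0,"dy":0,"dz":0,"spin":0,"grip":0},
  {"dx":0,"dy":0,"dz":0,"spin":0,"grip":0},
], squeeze=30)

```text
time_s: 9.43
tcp_pos: [0.5311, -0.091, 0.1916]
eef_rot: [-180.0, 0.0, 42.9]
contact_force: [0.4, -0.2, -0.2]
gripper_width: 0.0178
```

```bash
python3 -c "
from h import *
rep((.594,-.0325));arc(-.5,10,(.594,-.0325))"
```

```text
t 9.43 tcp [ 0.5311 -0.091   0.1916] R 0.0859 th 222.9 q~ -0.91 yaw 42.9 F [ 0.4  -0.21 -0.21] rad -0.15 cw -0.42 M [-0.12 -0.09 -0.06] w 0.0178 q6 121.7
-0.28 0.32 -0.05
-0.55 0.66 -0.1
-0.8 1.01 -0.15
-1.04 1.37 -0.2
-1.25 1.74 -0.25
-1.45 2.12 -0.3
-1.62 2.51 -0.35
-1.78 2.91 -0.4
-1.92 3.32 -0.45
-2.03 3.73 -0.5
```

servo_tool([
  {"dx":-0.28,"dy":0.32,"dz":0,"spin":-0.05,"grip":0},
  {"dx":-0.55,"dy":0.66,"dz":0,"spin":-0.1,"grip":0},
  {"dx":-0.8,"dy":1.01,"dz":0,"spin":-0.15,"grip":0},
  {"dx":-1.04,"dy":1.37,"dz":0,"spin":-0.2,"grip":0},
  {"dx":-1.25,"dy":1.74,"dz":0,"spin":-0.25,"grip":0},
  {"dx":-1.45,"dy":2.12,"dz":0,"spin":-0.3,"grip":0},
  {"dx":-1.62,"dy":2.51,"dz":0,"spin":-0.35,"grip":0},
  {"dx":-1.78,"dy":2.91,"dz":0,"spin":-0.4,"grip":0},
  {"dx":-1.92,"dy":3.32,"dz":0,"spin":-0.45,"grip":0},
  {"dx":-2.03,"dy":3.73,"dz":0,"spin":-0.5,"grip":0},
])

```text
time_s: 10.27
tcp_pos: [0.5109, -0.054, 0.1917]
eef_rot: [179.9, -0.0, 14.1]
contact_force: [1.3, -2.3, -0.9]
gripper_width: 0.0178
```

```bash
python3 -c "
from h import *
rep((.594,-.0325));arc(-.1,10,(.594,-.0325))"
```

```text
t 10.27 tcp [ 0.5109 -0.054   0.1917] R 0.0858 th 194.5 q~ -0.414 yaw 14.1 F [ 1.34 -2.26 -0.88] rad -0.73 cw -2.53 M [-1.22 -0.42  0.12] w 0.0178 q6 88.1
-0.02 0.08 -0.01
-0.04 0.17 -0.02
-0.06 0.25 -0.03
-0.08 0.33 -0.04
-0.1 0.42 -0.05
-0.11 0.5 -0.06
-0.13 0.59 -0.07
-0.15 0.67 -0.08
-0.16 0.76 -0.09
-0.17 0.84 -0.1
```

servo_tool([
  {"dx":-0.02,"dy":0.08,"dz":0,"spin":-0.01,"grip":0},
  {"dx":-0.04,"dy":0.17,"dz":0,"spin":-0.02,"grip":0},
  {"dx":-0.06,"dy":0.25,"dz":0,"spin":-0.03,"grip":0},
  {"dx":-0.08,"dy":0.33,"dz":0,"spin":-0.04,"grip":0},
  {"dx":-0.1,"dy":0.42,"dz":0,"spin":-0.05,"grip":0},
  {"dx":-0.11,"dy":0.5,"dz":0,"spin":-0.06,"grip":0},
  {"dx":-0.13,"dy":0.59,"dz":0,"spin":-0.07,"grip":0},
  {"dx":-0.15,"dy":0.67,"dz":0,"spin":-0.08,"grip":0},
  {"dx":-0.16,"dy":0.76,"dz":0,"spin":-0.09,"grip":0},
  {"dx":-0.17,"dy":0.84,"dz":0,"spin":-0.1,"grip":0},
])

```text
time_s: 11.1
tcp_pos: [0.509, -0.0453, 0.1916]
eef_rot: [180.0, 0.0, 8.4]
contact_force: [0.6, -4.1, 0.1]
gripper_width: 0.0175
```

Run:
```python
from h import *
rep((.594,-.0325));arc(-.1,10,(.594,-.0325))
im=r.capture("wrist");cv2.imwrite("pics/g.png",im);rep((.594,-.0325))
```

```text
t 11.1 tcp [ 0.509  -0.0453  0.1916] R 0.0859 th 188.5 q~ -0.31 yaw 8.4 F [ 0.55 -4.15  0.08] rad 0.07 cw -4.18 M [-1.56  0.06  0.06] w 0.0175 q6 81.5
-0.01 0.09 -0.01
-0.02 0.17 -0.02
-0.03 0.26 -0.03
-0.04 0.34 -0.04
-0.05 0.43 -0.05
-0.06 0.51 -0.06
-0.07 0.6 -0.07
-0.07 0.68 -0.08
-0.08 0.77 -0.09
-0.08 0.85 -0.1
t 11.15 tcp [ 0.509  -0.0452  0.1916] R 0.0859 th 188.5 q~ -0.309 yaw 8.4 F [-0.83 -4.35 -0.6 ] rad 1.46 cw -4.18 M [-1.64  0.05 -0.01] w 0.0171 q6 81.4
```

View pics/g.png

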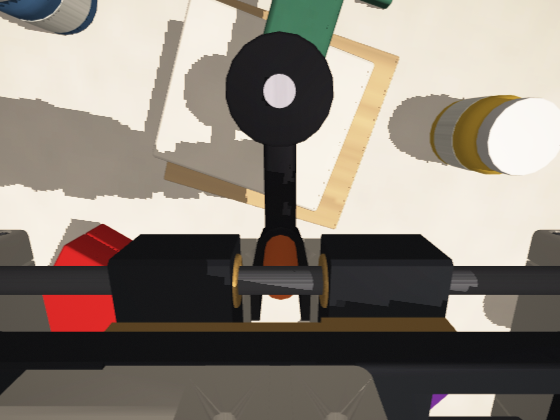

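The wrist view shows the lever straight ahead and the knob held. The hub measures 107 px across, which puts its top at the home height. The lever carries the spindle with about 4–4.5 N of effort. Continuing in 0.1 rad steps.

servo_tool([
  {"dx":-0.01,"dy":0.09,"dz":0,"spin":-0.01,"grip":0},
  {"dx":-0.02,"dy":0.17,"dz":0,"spin":-0.02,"grip":0},
  {"dx":-0.03,"dy":0.26,"dz":0,"spin":-0.03,"grip":0},
  {"dx":-0.04,"dy":0.34,"dz":0,"spin":-0.04,"grip":0},
  {"dx":-0.05,"dy":0.43,"dz":0,"spin":-0.05,"grip":0},
  {"dx":-0.06,"dy":0.51,"dz":0,"spin":-0.06,"grip":0},
  {"dx":-0.07,"dy":0.6,"dz":0,"spin":-0.07,"grip":0},
  {"dx":-0.07,"dy":0.68,"dz":0,"spin":-0.08,"grip":0},
  {"dx":-0.08,"dy":0.77,"dz":0,"spin":-0.09,"grip":0},
  {"dx":-0.08,"dy":0.85,"dz":0,"spin":-0.1,"grip":0},
])

```text
time_s: 11.98
tcp_pos: [0.5081, -0.0367, 0.1915]
eef_rot: [180.0, 0.0, 2.7]
contact_force: [-2.6, -4.5, 2.5]
gripper_width: 0.0174
```

Run:
```python
from h import *
rep((.594,-.0325));arc(-.1,10,(.594,-.0325))
```

```text
t 11.98 tcp [ 0.5081 -0.0367  0.1915] R 0.086 th 182.8 q~ -0.209 yaw 2.7 F [-2.59 -4.5   2.46] rad 2.81 cw -4.36 M [-1.57  0.83  0.01] w 0.0174 q6 74.7
-0.0 0.09 -0.01
-0.01 0.17 -0.02
-0.01 0.26 -0.03
-0.01 0.34 -0.04
-0.01 0.43 -0.05
-0.01 0.52 -0.06
-0.01 0.6 -0.07
-0.01 0.69 -0.08
-0.0 0.77 -0.09
0.0 0.86 -0.1
```

servo_tool([
  {"dx":0,"dy":0.09,"dz":0,"spin":-0.01,"grip":0},
  {"dx":0,"dy":0.17,"dz":0,"spin":-0.02,"grip":0},
  {"dx":-0.01,"dy":0.26,"dz":0,"spin":-0.03,"grip":0},
  {"dx":-0.01,"dy":0.34,"dz":0,"spin":-0.04,"grip":0},
  {"dx":-0.01,"dy":0.43,"dz":0,"spin":-0.05,"grip":0},
  {"dx":-0.01,"dy":0.52,"dz":0,"spin":-0.06,"grip":0},
  {"dx":-0.01,"dy":0.6,"dz":0,"spin":-0.07,"grip":0},
  {"dx":-0.01,"dy":0.69,"dz":0,"spin":-0.08,"grip":0},
  {"dx":0,"dy":0.77,"dz":0,"spin":-0.09,"grip":0},
  {"dx":0,"dy":0.86,"dz":0,"spin":-0.1,"grip":0},
])

```text
time_s: 12.82
tcp_pos: [0.5081, -0.0281, 0.1915]
eef_rot: [180.0, 0.0, -3.0]
contact_force: [-3.0, -4.0, 1.8]
gripper_width: 0.0175
```

Run:
```python
from h import *
rep((.594,-.0325));arc(-.1,10,(.594,-.0325))
```

```text
t 12.82 tcp [ 0.5081 -0.0281  0.1915] R 0.086 th 177.1 q~ -0.11 yaw -3.0 F [-2.98 -3.97  1.78] rad 2.78 cw -4.11 M [-1.59  1.09 -0.03] w 0.0175 q6 68.0
0.0 0.09 -0.01
0.01 0.17 -0.02
0.02 0.26 -0.03
0.02 0.34 -0.04
0.03 0.43 -0.05
0.04 0.51 -0.06
0.05 0.6 -0.07
0.06 0.68 -0.08
0.07 0.77 -0.09
0.09 0.86 -0.1
```

servo_tool([
  {"dx":0,"dy":0.09,"dz":0,"spin":-0.01,"grip":0},
  {"dx":0,"dy":0.17,"dz":0,"spin":-0.02,"grip":0},
  {"dx":0,"dy":0.26,"dz":0,"spin":-0.03,"grip":0},
  {"dx":0,"dy":0.34,"dz":0,"spin":-0.04,"grip":0},
  {"dx":0.01,"dy":0.43,"dz":0,"spin":-0.05,"grip":0},
  {"dx":0.02,"dy":0.51,"dz":0,"spin":-0.06,"grip":0},
  {"dx":0.03,"dy":0.6,"dz":0,"spin":-0.07,"grip":0},
  {"dx":0.04,"dy":0.68,"dz":0,"spin":-0.08,"grip":0},
  {"dx":0.05,"dy":0.77,"dz":0,"spin":-0.09,"grip":0},
  {"dx":0.06,"dy":0.86,"dz":0,"spin":-0.1,"grip":0},
])

```text
time_s: 13.65
tcp_pos: [0.509, -0.0195, 0.1915]
eef_rot: [-180.0, -0.0, -8.8]
contact_force: [-2.0, -4.2, 0.2]
gripper_width: 0.0175
```

Run:
```python
from h import *
rep((.594,-.0325));arc(-.1,10,(.594,-.0325))
```

```text
t 13.65 tcp [ 0.509  -0.0195  0.1915] R 0.086 th 171.3 q~ -0.009 yaw -8.8 F [-2.03 -4.22  0.22] rad 1.37 cw -4.47 M [-1.54  0.89  0.01] w 0.0175 q6 61.3
0.01 0.08 -0.01
0.03 0.17 -0.02
0.04 0.25 -0.03
0.06 0.34 -0.04
0.08 0.42 -0.05
0.09 0.51 -0.06
0.11 0.59 -0.07
0.13 0.68 -0.08
0.15 0.76 -0.09
0.17 0.84 -0.1
```

servo_tool([
  {"dx":0.01,"dy":0.08,"dz":0,"spin":-0.01,"grip":0},
  {"dx":0.02,"dy":0.17,"dz":0,"spin":-0.02,"grip":0},
  {"dx":0.03,"dy":0.25,"dz":0,"spin":-0.03,"grip":0},
  {"dx":0.05,"dy":0.34,"dz":0,"spin":-0.04,"grip":0},
  {"dx":0.07,"dy":0.42,"dz":0,"spin":-0.05,"grip":0},
  {"dx":0.08,"dy":0.51,"dz":0,"spin":-0.06,"grip":0},
  {"dx":0.1,"dy":0.59,"dz":0,"spin":-0.07,"grip":0},
  {"dx":0.12,"dy":0.68,"dz":0,"spin":-0.08,"grip":0},
  {"dx":0.14,"dy":0.76,"dz":0,"spin":-0.09,"grip":0},
  {"dx":0.16,"dy":0.84,"dz":0,"spin":-0.1,"grip":0},
])

```text
time_s: 14.48
tcp_pos: [0.5106, -0.011, 0.1915]
eef_rot: [-180.0, -0.0, -14.5]
contact_force: [-0.6, -2.5, -0.7]
gripper_width: 0.0175
```

Run:
```python
from h import *
rep((.594,-.0325));arc(-.1,10,(.594,-.0325))
```

```text
t 14.48 tcp [ 0.5106 -0.011   0.1915] R 0.0861 th 165.6 q~ 0.091 yaw -14.5 F [-0.59 -2.55 -0.66] rad -0.06 cw -2.62 M [-1.48  0.44  0.07] w 0.0175 q6 54.7
0.02 0.08 -0.01
0.04 0.17 -0.02
0.07 0.25 -0.03
0.09 0.33 -0.04
0.12 0.41 -0.05
0.14 0.5 -0.06
0.17 0.58 -0.07
0.2 0.66 -0.08
0.23 0.74 -0.09
0.26 0.82 -0.1
```

```bash
cat >> h.py <<'E'
def eff(n=0,A=(.594,-.0325),L=.345):
    "clockwise effort from force and from moment; n extra readings while holding"
    for i in range(n+1):
        if i: r.capture("top")
        s=r.get_state();u=s["tcp_pos"][:2]-np.array(A);u/=np.linalg.norm(u);t=np.array([u[1],-u[0]])
        m=s["moment"];print("effort F",(-s["contact_force"][:2]@t).round(2),"M",(-np.array([-m[1],m[0]])@t/L).round(2))
E
python3 -c "
from h import *
eff()"
```

```text
effort F 2.62 M 4.47
```

servo_tool([
  {"dx":0.02,"dy":0.08,"dz":0,"spin":-0.01,"grip":0},
  {"dx":0.04,"dy":0.17,"dz":0,"spin":-0.02,"grip":0},
  {"dx":0.07,"dy":0.25,"dz":0,"spin":-0.03,"grip":0},
  {"dx":0.09,"dy":0.33,"dz":0,"spin":-0.04,"grip":0},
  {"dx":0.12,"dy":0.41,"dz":0,"spin":-0.05,"grip":0},
  {"dx":0.14,"dy":0.5,"dz":0,"spin":-0.06,"grip":0},
  {"dx":0.17,"dy":0.58,"dz":0,"spin":-0.07,"grip":0},
  {"dx":0.2,"dy":0.66,"dz":0,"spin":-0.08,"grip":0},
  {"dx":0.23,"dy":0.74,"dz":0,"spin":-0.09,"grip":0},
  {"dx":0.26,"dy":0.82,"dz":0,"spin":-0.1,"grip":0},
])

```text
time_s: 15.32
tcp_pos: [0.5131, -0.0029, 0.1916]
eef_rot: [-180.0, 0.0, -20.2]
contact_force: [-1.1, -2.6, 0.3]
gripper_width: 0.0173
```

Run:
```python
from h import *
rep((.594,-.0325));eff();arc(-.1,10,(.594,-.0325))
```

```text
t 15.32 tcp [ 0.5131 -0.0029  0.1916] R 0.0861 th 159.9 q~ 0.19 yaw -20.2 F [-1.07 -2.61  0.25] rad 0.11 cw -2.82 M [-1.34  0.45  0.07] w 0.0173 q6 48.2
effort F 2.82 M 4.09
0.03 0.08 -0.01
0.06 0.16 -0.02
0.09 0.24 -0.03
0.12 0.32 -0.04
0.16 0.4 -0.05
0.19 0.48 -0.06
0.23 0.56 -0.07
0.26 0.64 -0.08
0.3 0.71 -0.09
0.34 0.79 -0.1
```

servo_tool([
  {"dx":0.03,"dy":0.08,"dz":0,"spin":-0.01,"grip":0},
  {"dx":0.06,"dy":0.16,"dz":0,"spin":-0.02,"grip":0},
  {"dx":0.09,"dy":0.24,"dz":0,"spin":-0.03,"grip":0},
  {"dx":0.12,"dy":0.32,"dz":0,"spin":-0.04,"grip":0},
  {"dx":0.16,"dy":0.4,"dz":0,"spin":-0.05,"grip":0},
  {"dx":0.19,"dy":0.48,"dz":0,"spin":-0.06,"grip":0},
  {"dx":0.23,"dy":0.56,"dz":0,"spin":-0.07,"grip":0},
  {"dx":0.26,"dy":0.64,"dz":0,"spin":-0.08,"grip":0},
  {"dx":0.3,"dy":0.71,"dz":0,"spin":-0.09,"grip":0},
  {"dx":0.34,"dy":0.79,"dz":0,"spin":-0.1,"grip":0},
])

```text
time_s: 16.15
tcp_pos: [0.5165, 0.005, 0.1915]
eef_rot: [180.0, 0.0, -25.9]
contact_force: [-3.0, -2.9, 1.6]
gripper_width: 0.0175
```

Run:
```python
from h import *
rep((.594,-.0325));eff();arc(-.1,10,(.594,-.0325))
```

```text
t 16.15 tcp [0.5165 0.005  0.1915] R 0.0861 th 154.2 q~ 0.29 yaw -25.9 F [-3.03 -2.94  1.59] rad 1.44 cw -3.97 M [-1.21  0.93  0.08] w 0.0175 q6 41.7
effort F 3.97 M 4.33
0.04 0.08 -0.01
0.08 0.15 -0.02
0.12 0.23 -0.03
0.16 0.31 -0.04
0.2 0.38 -0.05
0.24 0.46 -0.06
0.28 0.53 -0.07
0.32 0.61 -0.08
0.37 0.68 -0.09
0.41 0.76 -0.1
```

servo_tool([
  {"dx":0.04,"dy":0.08,"dz":0,"spin":-0.01,"grip":0},
  {"dx":0.08,"dy":0.15,"dz":0,"spin":-0.02,"grip":0},
  {"dx":0.12,"dy":0.23,"dz":0,"spin":-0.03,"grip":0},
  {"dx":0.16,"dy":0.31,"dz":0,"spin":-0.04,"grip":0},
  {"dx":0.2,"dy":0.38,"dz":0,"spin":-0.05,"grip":0},
  {"dx":0.24,"dy":0.46,"dz":0,"spin":-0.06,"grip":0},
  {"dx":0.28,"dy":0.53,"dz":0,"spin":-0.07,"grip":0},
  {"dx":0.32,"dy":0.61,"dz":0,"spin":-0.08,"grip":0},
  {"dx":0.36,"dy":0.68,"dz":0,"spin":-0.09,"grip":0},
  {"dx":0.4,"dy":0.76,"dz":0,"spin":-0.1,"grip":0},
])

```text
time_s: 16.98
tcp_pos: [0.5206, 0.0126, 0.1915]
eef_rot: [180.0, 0.0, -31.7]
contact_force: [-2.8, -2.7, 1.7]
gripper_width: 0.0171
```

Run:
```python
from h import *
rep((.594,-.0325));eff();arc(-.1,10,(.594,-.0325))
```

```text
t 16.98 tcp [0.5206 0.0126 0.1915] R 0.0862 th 148.4 q~ 0.39 yaw -31.7 F [-2.78 -2.74  1.73] rad 0.94 cw -3.79 M [-1.05  1.25  0.02] w 0.0171 q6 35.3
effort F 3.79 M 4.47
0.05 0.07 -0.01
0.09 0.15 -0.02
0.14 0.22 -0.03
0.19 0.29 -0.04
0.23 0.36 -0.05
0.28 0.43 -0.06
0.33 0.5 -0.07
0.38 0.57 -0.08
0.44 0.64 -0.09
0.49 0.71 -0.1
```

servo_tool([
  {"dx":0.05,"dy":0.07,"dz":0,"spin":-0.01,"grip":0},
  {"dx":0.09,"dy":0.15,"dz":0,"spin":-0.02,"grip":0},
  {"dx":0.14,"dy":0.22,"dz":0,"spin":-0.03,"grip":0},
  {"dx":0.19,"dy":0.29,"dz":0,"spin":-0.04,"grip":0},
  {"dx":0.23,"dy":0.36,"dz":0,"spin":-0.05,"grip":0},
  {"dx":0.28,"dy":0.43,"dz":0,"spin":-0.06,"grip":0},
  {"dx":0.33,"dy":0.5,"dz":0,"spin":-0.07,"grip":0},
  {"dx":0.38,"dy":0.57,"dz":0,"spin":-0.08,"grip":0},
  {"dx":0.44,"dy":0.64,"dz":0,"spin":-0.09,"grip":0},
  {"dx":0.49,"dy":0.71,"dz":0,"spin":-0.1,"grip":0},
])

```text
time_s: 17.82
tcp_pos: [0.5254, 0.0197, 0.1915]
eef_rot: [180.0, 0.0, -37.4]
contact_force: [-4.2, -2.0, 0.9]
gripper_width: 0.0171
```

Run:
```python
from h import *
rep((.594,-.0325));eff();arc(-.1,10,(.594,-.0325))
```

```text
t 17.82 tcp [0.5254 0.0197 0.1915] R 0.0862 th 142.7 q~ 0.491 yaw -37.4 F [-4.16 -2.01  0.94] rad 2.09 cw -4.12 M [-0.68  1.58  0.08] w 0.0171 q6 29.1
effort F 4.12 M 4.35
0.05 0.07 -0.01
0.11 0.14 -0.02
0.16 0.2 -0.03
0.21 0.27 -0.04
0.27 0.34 -0.05
0.33 0.4 -0.06
0.38 0.47 -0.07
0.44 0.53 -0.08
0.5 0.6 -0.09
0.56 0.66 -0.1
```

servo_tool([
  {"dx":0.05,"dy":0.07,"dz":0,"spin":-0.01,"grip":0},
  {"dx":0.1,"dy":0.14,"dz":0,"spin":-0.02,"grip":0},
  {"dx":0.15,"dy":0.2,"dz":0,"spin":-0.03,"grip":0},
  {"dx":0.2,"dy":0.27,"dz":0,"spin":-0.04,"grip":0},
  {"dx":0.26,"dy":0.34,"dz":0,"spin":-0.05,"grip":0},
  {"dx":0.32,"dy":0.4,"dz":0,"spin":-0.06,"grip":0},
  {"dx":0.37,"dy":0.47,"dz":0,"spin":-0.07,"grip":0},
  {"dx":0.43,"dy":0.53,"dz":0,"spin":-0.08,"grip":0},
  {"dx":0.49,"dy":0.6,"dz":0,"spin":-0.09,"grip":0},
  {"dx":0.55,"dy":0.66,"dz":0,"spin":-0.1,"grip":0},
])

```text
time_s: 18.65
tcp_pos: [0.531, 0.0263, 0.1915]
eef_rot: [180.0, 0.0, -43.1]
contact_force: [-4.2, -0.6, 0.9]
gripper_width: 0.0169
```

Run:
```python
from h import *
rep((.594,-.0325));eff();arc(-.1,10,(.594,-.0325))
```

```text
t 18.65 tcp [0.531  0.0263 0.1915] R 0.0862 th 137.0 q~ 0.59 yaw -43.1 F [-4.24 -0.63  0.88] rad 2.67 cw -3.35 M [-0.52  1.68  0.09] w 0.0169 q6 22.9
effort F 3.35 M 4.42
0.06 0.06 -0.01
0.12 0.12 -0.02
0.18 0.19 -0.03
0.24 0.25 -0.04
0.3 0.31 -0.05
0.36 0.37 -0.06
0.43 0.43 -0.07
0.49 0.48 -0.08
0.55 0.54 -0.09
0.62 0.6 -0.1
```

servo_tool([
  {"dx":0.06,"dy":0.06,"dz":0,"spin":-0.01,"grip":0},
  {"dx":0.12,"dy":0.12,"dz":0,"spin":-0.02,"grip":0},
  {"dx":0.18,"dy":0.19,"dz":0,"spin":-0.03,"grip":0},
  {"dx":0.24,"dy":0.25,"dz":0,"spin":-0.04,"grip":0},
  {"dx":0.3,"dy":0.31,"dz":0,"spin":-0.05,"grip":0},
  {"dx":0.36,"dy":0.37,"dz":0,"spin":-0.06,"grip":0},
  {"dx":0.42,"dy":0.43,"dz":0,"spin":-0.07,"grip":0},
  {"dx":0.48,"dy":0.49,"dz":0,"spin":-0.08,"grip":0},
  {"dx":0.54,"dy":0.55,"dz":0,"spin":-0.09,"grip":0},
  {"dx":0.6,"dy":0.61,"dz":0,"spin":-0.1,"grip":0},
])

```text
time_s: 19.48
tcp_pos: [0.537, 0.0323, 0.1915]
eef_rot: [180.0, -0.0, -48.9]
contact_force: [-4.9, -1.8, 1.1]
gripper_width: 0.0172
```

Run:
```python
from h import *
rep((.594,-.0325));eff();arc(-.1,10,(.594,-.0325))
```

```text
t 19.48 tcp [0.537  0.0323 0.1915] R 0.0863 th 131.3 q~ 0.689 yaw -48.9 F [-4.85 -1.82  1.07] rad 1.83 cw -4.85 M [-0.75  1.61  0.08] w 0.0172 q6 16.8
effort F 4.85 M 4.93
0.07 0.06 -0.01
0.13 0.11 -0.02
0.2 0.17 -0.03
0.26 0.22 -0.04
0.33 0.28 -0.05
0.4 0.33 -0.06
0.47 0.38 -0.07
0.54 0.43 -0.08
0.61 0.49 -0.09
0.68 0.54 -0.1
```

servo_tool([
  {"dx":0.07,"dy":0.06,"dz":0,"spin":-0.01,"grip":0},
  {"dx":0.13,"dy":0.11,"dz":0,"spin":-0.02,"grip":0},
  {"dx":0.2,"dy":0.17,"dz":0,"spin":-0.03,"grip":0},
  {"dx":0.26,"dy":0.22,"dz":0,"spin":-0.04,"grip":0},
  {"dx":0.33,"dy":0.28,"dz":0,"spin":-0.05,"grip":0},
  {"dx":0.4,"dy":0.33,"dz":0,"spin":-0.06,"grip":0},
  {"dx":0.46,"dy":0.39,"dz":0,"spin":-0.07,"grip":0},
  {"dx":0.53,"dy":0.44,"dz":0,"spin":-0.08,"grip":0},
  {"dx":0.6,"dy":0.5,"dz":0,"spin":-0.09,"grip":0},
  {"dx":0.67,"dy":0.55,"dz":0,"spin":-0.1,"grip":0},
])

```text
time_s: 20.32
tcp_pos: [0.5435, 0.0376, 0.1915]
eef_rot: [180.0, -0.0, -54.6]
contact_force: [-5.2, -2.0, 1.4]
gripper_width: 0.0169
```

Run:
```python
from h import *
rep((.594,-.0325));eff();arc(-.1,10,(.594,-.0325))
```

```text
t 20.32 tcp [0.5435 0.0376 0.1915] R 0.0864 th 125.7 q~ 0.786 yaw -54.6 F [-5.2  -2.03  1.42] rad 1.39 cw -5.41 M [-1.06  1.76  0.16] w 0.0169 q6 10.8
effort F 5.41 M 5.94
0.07 0.05 -0.01
0.14 0.1 -0.02
0.21 0.15 -0.03
0.28 0.2 -0.04
0.36 0.24 -0.05
0.43 0.29 -0.06
0.5 0.34 -0.07
0.58 0.38 -0.08
0.65 0.43 -0.09
0.72 0.47 -0.1
```

servo_tool([
  {"dx":0.07,"dy":0.05,"dz":0,"spin":-0.01,"grip":0},
  {"dx":0.14,"dy":0.1,"dz":0,"spin":-0.02,"grip":0},
  {"dx":0.21,"dy":0.15,"dz":0,"spin":-0.03,"grip":0},
  {"dx":0.28,"dy":0.2,"dz":0,"spin":-0.04,"grip":0},
  {"dx":0.35,"dy":0.25,"dz":0,"spin":-0.05,"grip":0},
  {"dx":0.42,"dy":0.3,"dz":0,"spin":-0.06,"grip":0},
  {"dx":0.49,"dy":0.34,"dz":0,"spin":-0.07,"grip":0},
  {"dx":0.57,"dy":0.39,"dz":0,"spin":-0.08,"grip":0},
  {"dx":0.64,"dy":0.44,"dz":0,"spin":-0.09,"grip":0},
  {"dx":0.71,"dy":0.48,"dz":0,"spin":-0.1,"grip":0},
])

```text
time_s: 21.15
tcp_pos: [0.5505, 0.0422, 0.1914]
eef_rot: [179.9, -0.0, -60.3]
contact_force: [-5.6, -4.0, 1.0]
gripper_width: 0.0175
```

Run:
```python
from h import *
rep((.594,-.0325));eff();arc(-.05,10,(.594,-.0325))
```

```text
t 21.15 tcp [0.5505 0.0422 0.1914] R 0.0864 th 120.2 q~ 0.883 yaw -60.3 F [-5.57 -3.96  0.98] rad -0.62 cw -6.81 M [-1.25  1.95  0.12] w 0.0175 q6 4.9
effort F 6.81 M 6.72
0.04 0.02 -0.005
0.07 0.04 -0.01
0.11 0.06 -0.015
0.15 0.09 -0.02
0.19 0.11 -0.025
0.23 0.13 -0.03
0.26 0.15 -0.035
0.3 0.17 -0.04
0.34 0.19 -0.045
0.38 0.21 -0.05
```

servo_tool([
  {"dx":0.07,"dy":0.05,"dz":0,"spin":-0.01,"grip":0},
  {"dx":0.15,"dy":0.09,"dz":0,"spin":-0.02,"grip":0},
  {"dx":0.23,"dy":0.13,"dz":0,"spin":-0.03,"grip":0},
  {"dx":0.3,"dy":0.17,"dz":0,"spin":-0.04,"grip":0},
  {"dx":0.38,"dy":0.21,"dz":0,"spin":-0.05,"grip":0},
  {"dx":0.45,"dy":0.25,"dz":0,"spin":-0.06,"grip":0},
  {"dx":0.45,"dy":0.25,"dz":0,"spin":-0.06,"grip":0},
  {"dx":0.45,"dy":0.25,"dz":0,"spin":-0.06,"grip":0},
  {"dx":0.45,"dy":0.25,"dz":0,"spin":-0.06,"grip":0},
  {"dx":0.45,"dy":0.25,"dz":0,"spin":-0.06,"grip":0},
])

```text
time_s: 21.98
tcp_pos: [0.5549, 0.0446, 0.1914]
eef_rot: [179.9, -0.0, -63.7]
contact_force: [-5.6, -2.8, 0.4]
gripper_width: 0.0173
```

Run:
```python
from h import *
rep((.594,-.0325));eff(1)
```

```text
t 21.98 tcp [0.5549 0.0446 0.1914] R 0.0865 th 116.9 q~ 0.941 yaw -63.7 F [-5.62 -2.8   0.45] rad 0.04 cw -6.28 M [-1.32  1.94  0.17] w 0.0173 q6 1.5
effort F 6.28 M 6.74
effort F 5.4 M 6.81
```

servo_tool([
  {"dx":-0.03,"dy":-0.02,"dz":0,"spin":0,"grip":0},
  {"dx":-0.06,"dy":-0.03,"dz":0,"spin":0,"grip":0},
  {"dx":-0.06,"dy":-0.03,"dz":0,"spin":0,"grip":24},
  {"dx":-0.06,"dy":-0.03,"dz":0,"spin":0,"grip":30},
  {"dx":-0.06,"dy":-0.03,"dz":0,"spin":0,"grip":40},
  {"dx":-0.06,"dy":-0.03,"dz":0,"spin":0,"grip":50},
  {"dx":-0.06,"dy":-0.03,"dz":0,"spin":0,"grip":50},
  {"dx":-0.06,"dy":-0.03,"dz":0,"spin":0,"grip":50},
  {"dx":-0.06,"dy":-0.03,"dz":0,"spin":0,"grip":50},
  {"dx":-0.06,"dy":-0.03,"dz":0,"spin":0,"grip":50},
])

```text
time_s: 22.87
tcp_pos: [0.5549, 0.045, 0.1917]
eef_rot: [-180.0, 0.0, -63.7]
contact_force: [-0.4, 0.6, 0.2]
gripper_width: 0.0436
```

servo_tool([
  {"dx":0,"dy":0,"dz":1,"spin":0,"grip":50},
  {"dx":0,"dy":0,"dz":2.5,"spin":0,"grip":50},
  {"dx":0,"dy":0,"dz":4,"spin":0,"grip":50},
  {"dx":0,"dy":0,"dz":6,"spin":0,"grip":50},
  {"dx":0,"dy":0,"dz":8,"spin":0,"grip":50},
  {"dx":0,"dy":0,"dz":11,"spin":0,"grip":50},
  {"dx":-2,"dy":3,"dz":13,"spin":0,"grip":50},
  {"dx":-4,"dy":6,"dz":14,"spin":0,"grip":50},
  {"dx":-6,"dy":9,"dz":14,"spin":0,"grip":50},
  {"dx":-6,"dy":9,"dz":14,"spin":0,"grip":50},
])

```text
time_s: 23.7
tcp_pos: [0.4927, 0.1384, 0.3338]
eef_rot: [-179.8, 0.1, -63.5]
contact_force: [0.2, -0.7, -0.5]
gripper_width: 0.044
```

Run:
```python
from h import *
rep((.594,-.0325))
cal=r.get_calibration("wrist");w=r.capture("wrist");a=r.capture("scene")
o=orange(w,(100,0,450,225));print(o,atz("wrist",o[1:3],.22,cal))
o2=orange(a,(265,195,305,235));print(o2,atz("scene",o2[1:3],.206))
cv2.imwrite("pics/h.png",np.hstack([w[:, 80:480],cv2.resize(a[170:310,190:320],(390,420))]))
```

```text
t 23.7 tcp [0.4927 0.1384 0.3338] R 0.1986 th 120.7 q~ 0.875 yaw -63.5 F [ 0.22 -0.69 -0.54] rad -0.7 cw -0.17 M [-0.04 -0.06 -0.01] w 0.044 q6 -11.2
(522, np.float64(271.98659003831415), np.float64(71.71264367816092), (np.int64(257), np.int64(28), np.int64(442), np.int64(224))) [0.54848821 0.04214217 0.22      ]
(43, np.float64(282.16279069767444), np.float64(215.58139534883722), (np.int64(280), np.int64(210), np.int64(284), np.int64(222))) [0.55044253 0.04069998 0.206     ]
```

View pics/h.png

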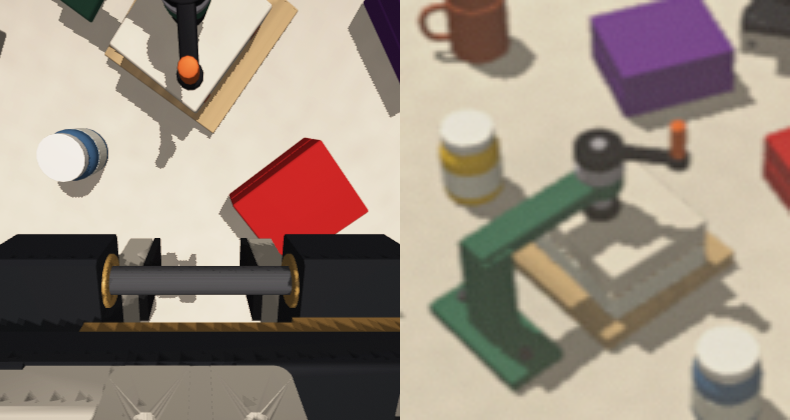

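Run:
```python
from h import *
cal=r.get_calibration("wrist");w=r.capture("wrist")
o=orange(w,(250,50,290,95));k=atz("wrist",o[1:3],.22,cal);v=k[:2]-[.594,-.0325];th=np.degrees(np.arctan2(v[1],v[0]));print(o,k,np.linalg.norm(v),th,np.radians(170.8-th))
p=cv2.imread("pics/a.png");a=r.capture("scene")
for n in ("jar_blue","jar_yellow","mould","cup"):
  d=r.cut_out(n,"scene");print(n,[(round(x["p"],2),np.round(x["extent"]).tolist()) for x in d[:3]])
```

```text
(486, np.float64(268.4156378600823), np.float64(72.63786008230453), (np.int64(257), np.int64(59), np.int64(279), np.int64(87))) [0.5520049  0.04152173 0.22      ] 0.08510466837114702 119.56774838697767 0.8941714738574157
jar_blue [(0.82, [285.0, 280.0, 310.0, 318.0])]
jar_yellow [(0.82, [203.0, 208.0, 224.0, 240.0])]
mould [(0.96, [238.0, 224.0, 293.0, 274.0]), (0.88, [250.0, 167.0, 300.0, 211.0]), (0.55, [310.0, 208.0, 370.0, 260.0])]
cup [(0.94, [196.0, 161.0, 224.0, 191.0]), (0.57, [250.0, 209.0, 285.0, 226.0])]
```

```bash
python3 -c "
from plant import r
print(r.get_state()['time_s'],r.close_job())"
```

```text
the job is handed in; nothing more can be done
24.1 None
```

The clamp is tightened on the mould, and I handed the job in at 24.1 s. I put the final pad force at about 33–50 N, inside the 20–60 N window. That is worked out from the turning effort and lever angle, because the pad force itself cannot be read.

**What I did**
1. I gripped the orange knob and lifted it 13 mm; the tool felt about 5.5 N, which fits the spring.
2. I swung the lever back about 1.57 rad (three serrations), to about -0.91 rad, and lowered it home. The vertical force fell to about zero, and the hub's size in the wrist picture fitted the home height.
3. I turned it clockwise in 0.1 rad steps. The effort stayed near 4.4 N, then rose from about 0.65–0.69 rad to 6.7–6.8 N by 0.88 rad.
4. I turned 0.06 rad further, to about 0.94 rad, then let go and moved clear.

**Last checks**
- **Lever:** it is released. I did not measure its height again after letting go.
- **Other things:** both jars, the cup and the mould show in the scene camera within a few pixels of where they began. I did not recheck the brush, mallet, rolling pin or bowl; the arm only moved well above them.
- **Robot:** it touches nothing.

**What disagreed**
- The free-running effort read about 4.4 N, not the expected 5–7 N, and rose only about 2.4 N by the last moving reading, short of the 3–4 N asked. I judged the stop mainly by lever angle past first contact.
- The force sensor was noisy, so I relied mostly on the moment reading.
- After release, the wrist camera put the lever at about 0.89 rad, 0.05 rad behind the angle while held. That fits the serration play; if the spindle itself had backed off, the force would be at the low end of my range.

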